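# Stack the matching tier on the optics rack base

### The arm

A 6-joint arm with a two-finger parallel gripper is mounted at the origin on a cart in front of the work surface, level with it; the furniture and walls round the work are solid. World frame = base frame: x ahead of the robot, y to its left, z up, the work surface at z = 0. Lengths are in m, angles in rad, forces in N, time in s.
With the tool pointing down it reaches from about 0.3 to 0.75 m from the base axis. Payload 8.5 kg.
Tool frame: the origin (TCP) lies at the very end of the fingers, on their centre line; the grasp point (between the pads) lies 19 mm behind it; z points along the fingers, y is the line along which they close (so a half turn about z gives the same grasp; the last joint's range is limited). The gripper opens to 85 mm and grips with 20 to 120 N. Pads are 22 mm wide; open, the fingers measure 114 mm over their backs; the gripper's body (76 mm by 85 mm) begins 54 mm behind the grasp point. The pads swing forward as they close: fully open they stand 13 mm farther back than shut.
Start: joints at [1.022, 0.381, 1.297, -0, 1.464, -0.215], TCP at [0.18, 0.52, 0.231] pointing down, gripper open.
Joint ranges: [-3.11, 3.11], [-0.89, 2.33], [0.22, 2.48], [-1.42, 4.56], [0.17, 2.85], [-2.88, 2.88]. Speed limits (rad/s): [2.39, 2.39, 3.14, 3.14, 3.14, 3.14].

### API

Orientations are given as a unit quaternion [w, x, y, z].
In Python, from bench import readout, get_image, job gives the robot as it stands.
- The arm moves only by the shell command python3 -m inch 'ROWS'. ROWS is JSON, a list of rows, each a list of 7 numbers: the turn, a rotation vector about the tool's x, y, z in rad, then the shift along the tool's x, y, z in cm, then the gripper's target within -1 to 1 (shut at 1, half-way at 0, fully open at -1). A call has 1 to 8 rows; each row shifts and turns the commanded pose from where the row before left it, along the tool's axes as they then stand; what a row does not reach is not made up. A row lasts 1/12 s, in which the tool goes at most 41.7 mm and 7.16 degrees, less where a joint would pass 70% of its speed; a pose out of reach is approached as far as the arm can. A call is refused whole if a number of a shift passes 4.17 or a number of a turn 0.125, either way. A call with a gripper value outside its range is refused whole. The fingers move at their own pace and stop on an object; the grip force is fixed at half the most. Time passes only in rows, so rows that do not move let the fingers close. It gives the time, the measured TCP pose, the force, the opening and the grip force at its end, in the units of the state.
- readout.sense(): the state, without advancing time (a new reading comes with each control period).
- get_image(name): name is "side" or "top" or "wrist"; returns a dict with "img" (384x512x3 uint8, red, green, blue), "range_z" (384x512 float32, m along the optical axis (not along the pixel's ray), 0 where there is no reading), "fx", "fy", "cx", "cy" (pixels), "R" (3x3) and "t" (3): a world point X has camera coordinates R X + t. Camera axes: x right, y down, z forward; pixel columns grow to the right and rows downward; lengths in m; the calibration is good to about 2 mm. A picture is of the moment at which its call begins.
- job.hand_in(): hands the job in; it is judged then, once.
The state is a dict: "time_s": time; "q": joint angles; "qd": joint speeds; "tau": joint torques, N m; "ee_pos": TCP position; "orientation": TCP orientation; "wrist_force": force on the tool from outside, world axes, zero at the start; "wrist_torque": the same for the moment, N m; "gripper_width": opening from 0.0 (shut) to 1.0 (fully open); "finger_force": force on a finger pad.
Only numpy, scipy, OpenCV 4.12 (cv2) and the standard library are available. Lean on these libraries where they do the work, as an engineer would, in place of code of your own. Each camera call takes 0.05 s, during which the arm holds its last target. There are 200 camera calls.

### The job

Finish stacking the small-parts rack: take the tier whose four legs match the base's corner cups - the longer of the two - by its handle and lower it onto the base until all four feet stand on the bottoms of the cups, level, and only then let go. Leave the shorter tier where it stands.

Things in the scene. Friction and masses are not known exactly. Their poses are not given: they have to be found in the camera images.
- tier_grip (a point): The longer tier: dark steel deck 92 (x) by 68 mm (y) on four round 10 mm legs at x +-38, y +-26 mm, with a bridge handle. Point: centre of the handle's top bar, midway between the legs, 73 mm above the feet, 37 mm above the deck top; z up, x along the bar. Bar 64 long, 12 wide (y), 18 mm high. 0.22 kg. Fits the base, either way round.
- narrow_grip (a point): The shorter tier: dark steel deck 56 (x) by 68 mm (y) on four round 10 mm legs at x +-20, y +-26 mm, with a bridge handle. Point: centre of the handle's top bar, midway between the legs, 73 mm above the feet, 37 mm above the deck top; z up, x along the bar. Bar 44 long, 12 wide (y), 18 mm high. 0.22 kg. Does not fit. The tiers may stand in each other's places.
- base: Rack base, fixed: dark plate 124 (x) by 100 mm (y), top at 8 mm, a round flared cup at each corner. Origin on the bench under its centre, z up. Cup axes at x +-38, y +-26 mm; inside 34 mm wide at the mouth (28 mm up), 22 mm at the bottom (10 mm up). The right tier's handle centre is 83 mm above the origin when seated. A 10 mm high lens lies on the plate's middle.
Mind the look-alikes: they are no part of the job. What is shaped like the part that bears tier_grip but brown is not meant.

How it is judged:
By the outcome, as a careful person would: the job done as asked, in the order asked, and still so for the second after the job is handed in, with the robot touching nothing.
It also fails if it takes over 40 s, if anything falls off the work surface, if the arm or the gripper's body presses on something with over 40 N, if the wrist force passes 120 N, or if a joint passes its speed limit or range.

## Working session

There is one attempt and no reset: what is moved stays moved. The work goes in short steps, Python scripts to look and compute and a shell command to move; the robot and the scene stay as the last step left them, time stands still between calls to the robot, and variables do not carry over. Pictures are saved under pics/ and viewed, at most 10 in all, crops included, and the job is handed in when it is done.

```bash
mkdir -p pics; cat > h.py <<'E'
import numpy as np,cv2
from bench import readout,get_image,job
def grab(n):
    d=get_image(n); np.savez(f'pics/{n}.npz',**d); return d
def world(d,u,v):
    z=d['range_z'][v,u]; p=np.array([(u-d['cx'])/d['fx']*z,(v-d['cy'])/d['fy']*z,z]); return np.array(d['R']).T@(p-np.array(d['t']))
def cloud(d):
    v,u=np.mgrid[:384,:512]; z=d['range_z']; p=np.stack([(u-d['cx'])/d['fx']*z,(v-d['cy'])/d['fy']*z,z],-1)
    return (p-np.array(d['t']))@np.array(d['R'])
E
python3 - <<'E'
from h import *
a=grab('top');b=grab('side')
cv2.imwrite('pics/top1.png',cv2.resize(a['img'][:,:,::-1],(768,576)))
cv2.imwrite('pics/side1.png',cv2.resize(b['img'][:,:,::-1],(768,576)))
for d in(a,b): print(d['fx'],d['R'],d['t'])
s=readout.sense();print(s['ee_pos'],s['orientation'],s['time_s'],s['gripper_width'])
E
```

```text
456.5813869532664 [[ 0.00353791 -0.99998831 -0.00329733]
 [-0.98296253 -0.00287167 -0.18378363]
 [ 0.18377201  0.00389136 -0.98296119]] [0.26617516 0.45710665 0.85340876]
407.9313295313991 [[ 0.99918901  0.0390042   0.00999949]
 [ 0.03072512 -0.5780503  -0.81542248]
 [-0.02602469  0.81506842 -0.57877991]] [-0.48649421  0.2068405   0.71376153]
[0.18006679 0.51941096 0.23077751] [-2.43057585e-04  1.66136970e-01  9.86102469e-01 -6.07298358e-04] 0.1 0.996856818628621
```

View pics/top1.png

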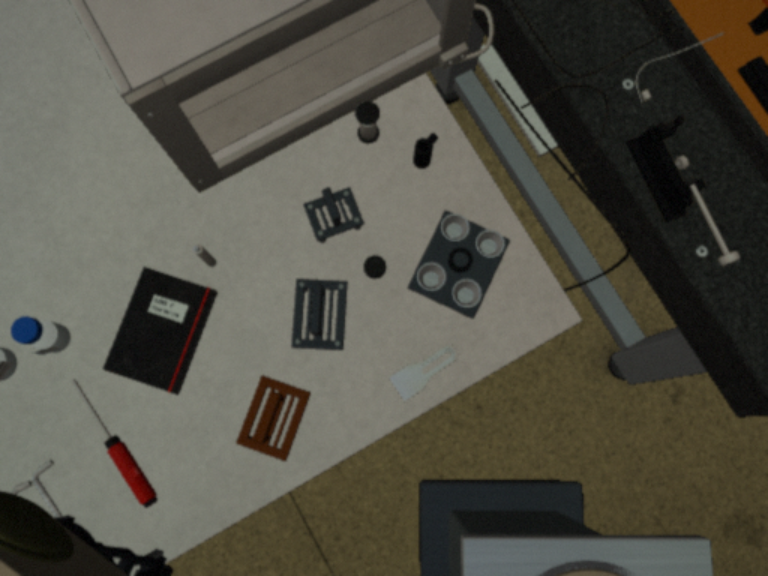

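View pics/side1.png

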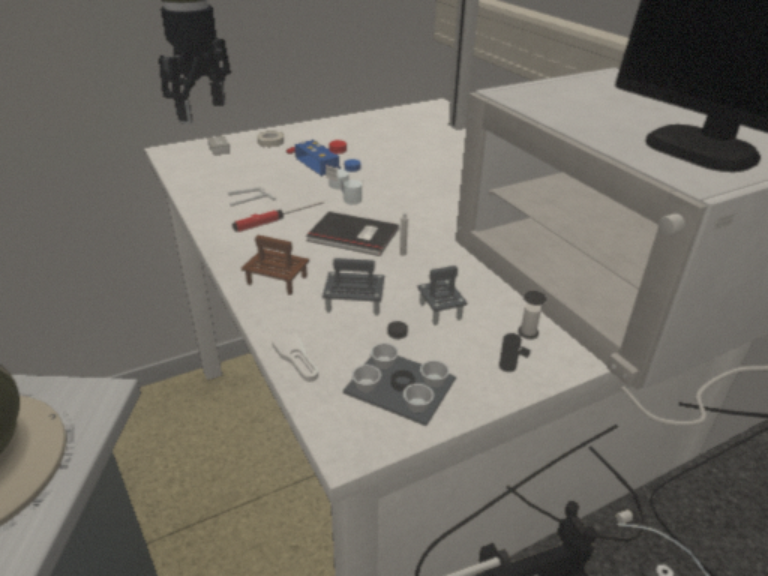

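The candidates (pixels in the 768-wide top view) are the dark long tier at (320,314), the dark short tier at (333,213) and the brown look-alike at (273,418). The one at (320,314) fits: it is dark and its deck is longer along the bar. The base is at (460,263), with its cups at (455,227), (490,244), (431,276) and (466,293). I'll measure these and confirm in a crop.

```bash
python3 - <<'E'
from h import *
d=dict(np.load('pics/top.npz')); P=cloud(d); img=d['img']
cv2.imwrite('pics/crop1.png',cv2.resize(img[110:250,180:350][:,:,::-1],None,fx=4,fy=4,interpolation=cv2.INTER_CUBIC))
print('bench z',np.median(P[245:255,255:262,2]))
def rect(m,name):
    p=P[m][:,:2].astype(np.float32); r=cv2.minAreaRect(p*1000); print(name,len(p),r,'z',np.median(P[m][:,2]))
def roi(u0,u1,v0,v1):
    m=np.zeros((384,512),bool); m[int(v0/1.5):int(v1/1.5),int(u0/1.5):int(u1/1.5)]=1; return m
z=P[...,2]
for n,b in dict(long=(285,356,270,358),short=(298,370,180,248)).items():
    m=roi(*b); rect(m&(z>.025)&(z<.045),n+' deck'); rect(m&(z>.07)&(z<.095),n+' bar')
m=roi(400,515,205,322); dark=img.max(2)<95
rect(m&(z>.004)&(z<.05),'base'); 
rect(m&(z>.021)&(z<.04),'cups')
for (u,v) in [(455,227),(490,244),(431,276),(466,293)]:
    mm=roi(u-20,u+20,v-20,v+20)&(z>.022)&(z<.04); q=P[mm]; c,r=cv2.minEnclosingCircle((q[:,:2]*1000).astype(np.float32)); print(c,r,len(q))
d2=dict(np.load('pics/side.npz'));Q=cloud(d2).reshape(-1,3)
def near(c,R,z0,z1,n):
    k=(np.hypot(Q[:,0]-c[0],Q[:,1]-c[1])<R)&(Q[:,2]>z0)&(Q[:,2]<z1); q=Q[k]
    if len(q): print(n,len(q),cv2.minAreaRect((q[:,:2]*1000).astype(np.float32)),np.percentile(q[:,2],[5,50,95]))
c=np.median(P[roi(285,356,270,358)&(z>.07)&(z<.095)],0); near(c,.06,.065,.1,'side bar')
E
```

```text
bench z -0.00019587124832488056
long deck 1065 ((433.0490417480469, 347.4257507324219), (68.32652282714844, 92.30307006835938), 87.41299438476562) z 0.03511386997541677
long bar 229 ((433.1346130371094, 347.2434997558594), (12.046553611755371, 63.78529739379883), 87.58647155761719) z 0.08081899156949184
short deck 629 ((570.2201538085938, 331.1490478515625), (57.144073486328125, 67.77942657470703), 21.102203369140625) z 0.034957872479757644
short bar 143 ((569.90087890625, 331.0146179199219), (43.641231536865234, 11.960293769836426), 21.452180862426758) z 0.08078983730206674
base 2815 ((503.67999267578125, 160.44305419921875), (121.399169921875, 166.8545684814453), 76.53156280517578) z 0.008938654918036462
cups 478 ((508.3006286621094, 159.4437255859375), (90.21809387207031, 114.77252960205078), 64.27625274658203) z 0.026560892476101113
(554.134765625, 166.440185546875) 19.395652770996094 110
(531.305908203125, 119.4229736328125) 19.846220016479492 110
(485.6824645996094, 199.74960327148438) 19.652437210083008 112
(462.795166015625, 152.20657348632812) 19.54192543029785 114
side bar 211 ((433.5621032714844, 345.70989990234375), (15.748930931091309, 61.4354248046875), 87.52472686767578) [0.06605706 0.07613425 0.08131083]
```

View pics/crop1.png

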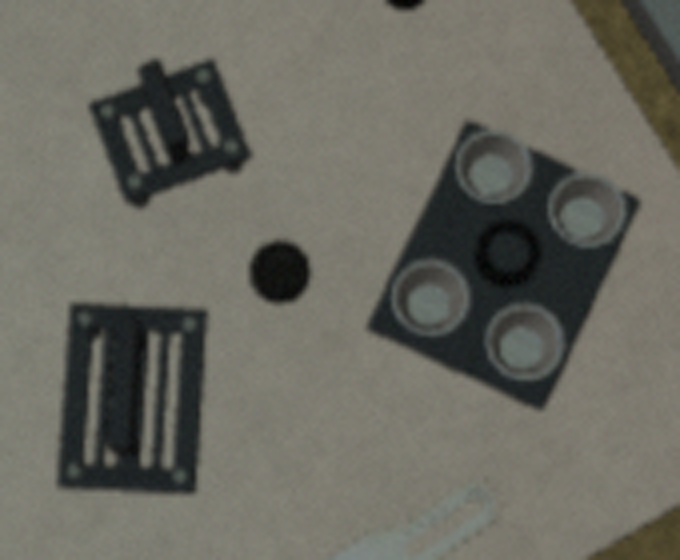

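The crop confirms it. The long dark tier is at crop (132,398), deck 92x68, bar 64 mm, at world (433,347) mm with yaw -2.5°. The short one is at crop (170,130), deck 57x68. The base is at (508.5,159.5) with yaw -25.8°.

```bash
python3 -m inch '[[0,0,-0.097,0,0,0,-1],[0,0,-0.097,0,0,0,-1],[0,0,-0.096,0,0,0,-1],[0,0,0,-2,-1.2,0,-1],[0,0,0,-2.5,-1.5,0,-1],[0,0,0,-2.5,-1.5,0,-1],[0,0,0,-2.5,-1.5,0,-1]]'; python3 -m inch '[[0,0,0,-3,-1.8,0,-1],[0,0,0,-3,-1.8,0,-1],[0,0,0,-3,-1.8,0,-1],[0,0,0,-3,-1.8,0,-1],[0,0,0,-2.5,-1.6,0,-1],[0,0,0,-2,-1.6,0,-1],[0,0,0,0,0,2,-1],[0,0,0,0,0,2,-1]]'; python3 -m inch '[[0,0,0,0,0,0,-1],[0,0,0,0,0,0,-1],[0,0,0,0,0,0,-1]]'
cat > rel.py <<'E'
from h import *;import sys
from scipy.spatial.transform import Rotation as Ro
s=readout.sense();q=s['orientation'];M=Ro.from_quat([q[1],q[2],q[3],q[0]]).as_matrix()
tgt=np.array(list(map(float,sys.argv[1:4])))/1000; yaw=np.radians(float(sys.argv[4]))
y=np.array([np.cos(yaw),np.sin(yaw),0]);Z=np.array([0,0,-1.]);T=np.stack([np.cross(y,Z),y,Z],1)
print('shift cm (tool)',np.round(M.T@(tgt-s['ee_pos'])*100,2),'rotvec',np.round(Ro.from_matrix(M.T@T).as_rotvec(),4))
print(s['time_s'],np.round(s['ee_pos'],4),np.round(s['wrist_force'],1),s['gripper_width'],s['finger_force'])
E
python3 rel.py 433.1 347.0 54 87.5
```

```text
time_s: 0.68
ee_pos: [0.2733, 0.4577, 0.231]
orientation: [-0.0, 0.022, 1.0, -0.0]
wrist_force: [0.3, 1.4, -0.3]
gripper_width: 0.997
finger_force: 0.0
time_s: 1.35
ee_pos: [0.4343, 0.3464, 0.1911]
orientation: [0.001, 0.023, 1.0, 0.0]
wrist_force: [-0.1, 1.1, -0.2]
gripper_width: 1.001
finger_force: 0.0
time_s: 1.6
ee_pos: [0.433, 0.3478, 0.1923]
orientation: [0.0, 0.022, 1.0, 0.0]
wrist_force: [-0.9, -0.3, 0.5]
gripper_width: 0.999
finger_force: 0.0
shift cm (tool) [ 0.   -0.08 13.83] rotvec [0.0005 0.0009 0.0003]
1.6 [0.433  0.3478 0.1923] [-0.9 -0.3  0.5] 0.9994980241272028 0.0
```

```bash
python3 -m inch '[[0,0,0,0,-0.1,2,-1],[0,0,0,0,0,2.5,-1],[0,0,0,0,0,2.5,-1],[0,0,0,0,0,2.5,-1],[0,0,0,0,0,2,-1],[0,0,0,0,0,1.3,-1],[0,0,0,0,0,1,-1],[0,0,0,0,0,0,-1]]'; python3 rel.py 433.1 347.0 54 87.5; python3 -m inch '[[0,0,0,0,0,0,0],[0,0,0,0,0,0,0],[0,0,0,0,0,0,0.3],[0,0,0,0,0,0,0.6],[0,0,0,0,0,0,1],[0,0,0,0,0,0,1],[0,0,0,0,0,0,1],[0,0,0,0,0,0,1]]'; python3 -m inch '[[0,0,0,0,0,0,1],[0,0,0,0,0,0,1],[0,0,0,0,0,0,1],[0,0,0,0,0,0,1]]'; python3 rel.py 433.1 347.0 54 87.5;
```

```text
time_s: 2.27
ee_pos: [0.4325, 0.3465, 0.0526]
orientation: [-0.001, 0.022, 1.0, -0.0]
wrist_force: [0.1, 0.6, -0.3]
gripper_width: 1.0
finger_force: 0.0
shift cm (tool) [-0.05  0.05 -0.14] rotvec [-0.0007 -0.0012  0.0003]
2.2667 [0.4325 0.3465 0.0526] [ 0.1  0.6 -0.3] 1.0003953464720234 0.0
time_s: 2.93
ee_pos: [0.433, 0.3465, 0.0536]
orientation: [0.0, 0.022, 1.0, 0.0]
wrist_force: [0.6, 0.1, 3.7]
gripper_width: 0.127
finger_force: 61.9
time_s: 3.27
ee_pos: [0.433, 0.3465, 0.0536]
orientation: [0.0, 0.022, 1.0, 0.0]
wrist_force: [-1.1, 1.5, 4.7]
gripper_width: 0.128
finger_force: 62.3
shift cm (tool) [-0.01  0.05 -0.04] rotvec [ 0.0004  0.0006 -0.0002]
3.2667 [0.433  0.3465 0.0536] [-1.1  1.5  4.7] 0.128481938092548 62.278618812561035
```

```bash
python3 -m inch '[[0,0,0,0,0,-0.6,1],[0,0,0,0,0,-1.2,1],[0,0,0,0,0,-1.5,1],[0,0,0,0,0,-1.8,1],[0,0,0,0,0,-1.8,1],[0,0,0,0,0,-1.5,1],[0,0,0,0,0,-1,1],[0,0,0,0,0,-0.6,1]]';python3 -m inch '[[0,0,0.06,0,0,0,1],[0,0,0.08,0,0,0,1],[0,0,0.08,0,0,0,1],[0,0,0.08,0,0,0,1],[0,0,0.067,0,0,0,1],[0,0,0.04,0,0,0,1],[0,0,0,0,0,0,1],[0,0,0,0,0,0,1]]'; python3 rel.py 508.5 159.5 154 64.2
```

```text
time_s: 3.93
ee_pos: [0.4329, 0.3464, 0.1542]
orientation: [0.0, 0.022, 1.0, 0.0]
wrist_force: [-0.4, 0.5, -2.5]
gripper_width: 0.13
finger_force: 61.2
time_s: 4.6
ee_pos: [0.4326, 0.3462, 0.1527]
orientation: [-0.001, 0.223, 0.975, -0.0]
wrist_force: [-0.2, -0.0, -2.4]
gripper_width: 0.128
finger_force: 61.2
shift cm (tool) [-14.95 -13.52  -0.12] rotvec [-0.0012 -0.0009  0.0008]
4.6 [0.4326 0.3462 0.1527] [-0.2 -0.  -2.4] 0.12824937903588723 61.15137577056885
```

```bash
python3 -m inch '[[0,0,0,-1,-0.9,0,1],[0,0,0,-1.8,-1.6,0,1],[0,0,0,-2.3,-2.1,0,1],[0,0,0,-2.5,-2.3,0,1],[0,0,0,-2.5,-2.3,0,1],[0,0,0,-2.4,-2.1,0,1],[0,0,0,-1.6,-1.4,0,1],[0,0,0,-0.85,-0.8,0,1]]';python3 -m inch '[[0,0,0,0,0,0,1],[0,0,0,0,0,0,1],[0,0,0,0,0,0,1]]'; python3 rel.py 508.5 159.5 64 64.2
python3 - <<'E'
from h import *
a=grab('top');b=grab('side');w=grab('wrist')
s=cv2.resize(b['img'][150:300,190:340],None,fx=3.5,fy=3.5,interpolation=cv2.INTER_CUBIC)
cv2.imwrite('pics/c2.png',s[:,:,::-1])
# side-view: deck and tier points
Q=cloud(b);q=Q.reshape(-1,3);k=(np.hypot(q[:,0]-.5085,q[:,1]-.1595)<.075)
for z0,z1 in((.09,.102),(.11,.14),(.165,.19)):
    p=q[k&(q[:,2]>z0)&(q[:,2]<z1)]; print(z0,len(p),cv2.minAreaRect((p[:,:2]*1000).astype(np.float32)) if len(p)>5 else'', np.percentile(p[:,2],[5,50,95]) if len(p) else '')
p=q[k&(q[:,2]>.12)&(q[:,2]<.142)]
A=np.c_[p[:,:2]-[.5085,.1595],np.ones(len(p))]
for _ in range(4):
    c=np.linalg.lstsq(A,p[:,2],rcond=None)[0]; r=np.abs(A@c-p[:,2]); g=r<max(.002,np.median(r)*1.5); A,p=A[g],p[g]
print('deck plane slope,z',c,len(p))
E
```

```text
time_s: 5.27
ee_pos: [0.5095, 0.1568, 0.1532]
orientation: [0.0, 0.224, 0.975, -0.0]
wrist_force: [0.3, 0.7, -2.4]
gripper_width: 0.13
finger_force: 61.2
time_s: 5.52
ee_pos: [0.5081, 0.1605, 0.1533]
orientation: [-0.0, 0.223, 0.975, 0.0]
wrist_force: [-1.0, 0.4, -1.3]
gripper_width: 0.127
finger_force: 61.2
shift cm (tool) [-0.08 -0.07  8.93] rotvec [ 0.     -0.0005  0.0006]
5.5167 [0.5081 0.1605 0.1533] [-1.   0.4 -1.3] 0.12741462650283636 61.15770220756531
0.09 9 ((542.40185546875, 141.467529296875), (54.64436340332031, 9.806116104125977), 61.618919372558594) [0.0999076  0.10134663 0.10169621]
0.11 1057 ((508.5916748046875, 158.69993591308594), (68.99967956542969, 92.8587417602539), 64.47063446044922) [0.11938106 0.1338286  0.13583664]
0.165 336 ((508.47174072265625, 155.12179565429688), (58.081790924072266, 32.218055725097656), 3.0844919681549072) [0.16650556 0.17602051 0.1873726 ]
deck plane slope,z [0.00599384 0.01194942 0.13408494] 697
```

View pics/c2.png

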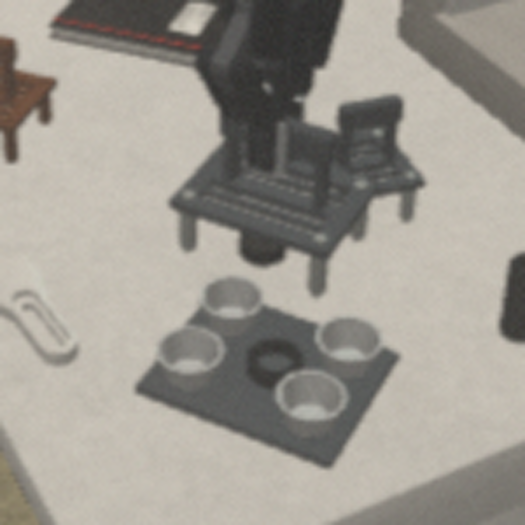

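The tier hangs level in the fingers, deck centred at crop (270,195), with its four legs above the cups at (232,298), (191,350), (348,340) and (311,396). I'll lower it now.

```bash
python3 -m inch '[[0,0,0,-0.04,-0.04,0.8,1],[0,0,0,-0.04,-0.03,1.4,1],[0,0,0,0,0,1.4,1],[0,0,0,0,0,1.2,1],[0,0,0,0,0,0.8,1],[0,0,0,0,0,0.5,1],[0,0,0,0,0,0,1],[0,0,0,0,0,0,1]]'; python3 rel.py 508.5 159.5 63.6 64.2;python3 -m inch '[[0,0,0,0,0,0.4,1],[0,0,0,0,0,0.4,1],[0,0,0,0,0,0.4,1],[0,0,0,0,0,0.4,1],[0,0,0,0,0,0.3,1],[0,0,0,0,0,0.2,1],[0,0,0,0,0,0.0,1],[0,0,0,0,0,0,1]]'; python3 rel.py 508.5 159.5 63.6 64.2
```

```text
time_s: 6.33
ee_pos: [0.5091, 0.1589, 0.0925]
orientation: [0.0, 0.223, 0.975, 0.0]
wrist_force: [0.2, 0.4, -2.3]
gripper_width: 0.133
finger_force: 61.1
shift cm (tool) [0.08 0.02 2.89] rotvec [ 0.0001  0.0002 -0.0003]
6.3333 [0.5091 0.1589 0.0925] [ 0.2  0.4 -2.3] 0.13322218426986057 61.09678387641907
time_s: 7.0
ee_pos: [0.509, 0.1588, 0.0713]
orientation: [-0.0, 0.223, 0.975, -0.0]
wrist_force: [-0.3, -0.1, -1.2]
gripper_width: 0.127
finger_force: 61.2
shift cm (tool) [0.08 0.04 0.77] rotvec [-0.     -0.0001 -0.0005]
7.0 [0.509  0.1588 0.0713] [-0.3 -0.1 -1.2] 0.1268521389877634 61.17051959037781
```

No contact yet, with 7.7 mm to go.

```bash
python3 -m inch '[[0,0,0,0.03,0,0.15,1],[0,0,0,0.03,0.02,0.15,1],[0,0,0,0,0,0.15,1],[0,0,0,0,0,0.1,1],[0,0,0,0,0,0.05,1],[0,0,0,0,0,0,1]]'; python3 -m inch '[[0,0,0,0,0,0.05,1],[0,0,0,0,0,0.05,1],[0,0,0,0,0,0,1],[0,0,0,0,0,0,1]]'; python3 rel.py 508.5 159.5 63.6 64.2
```

```text
time_s: 7.5
ee_pos: [0.5085, 0.1592, 0.0652]
orientation: [-0.0, 0.223, 0.975, -0.0]
wrist_force: [-0.1, 0.1, -2.2]
gripper_width: 0.127
finger_force: 61.2
time_s: 7.83
ee_pos: [0.5085, 0.1592, 0.0643]
orientation: [-0.0, 0.223, 0.975, -0.0]
wrist_force: [-0.1, -0.8, -2.2]
gripper_width: 0.127
finger_force: 61.2
shift cm (tool) [0.02 0.02 0.07] rotvec [-0.     -0.     -0.0005]
7.8333 [0.5085 0.1592 0.0643] [-0.1 -0.8 -2.2] 0.12673836280269882 61.16979360580444
```

```bash
python3 -m inch '[[0,0,0,0,0,0.05,1],[0,0,0,0,0,0,1],[0,0,0,0,0,0,1]]'; python3 -m inch '[[0,0,0,0,0,0.05,1],[0,0,0,0,0,0,1],[0,0,0,0,0,0,1]]'; python3 rel.py 508.5 159.5 63.6 64.2
python3 - <<'E'
from h import *
b=grab('side')
cv2.imwrite('pics/c3.png',cv2.resize(b['img'][170:290,210:330],None,fx=4.5,fy=4.5,interpolation=cv2.INTER_CUBIC)[:,:,::-1])
E
```

```text
time_s: 8.08
ee_pos: [0.5085, 0.1592, 0.0638]
orientation: [-0.0, 0.223, 0.975, -0.0]
wrist_force: [-0.1, -0.2, -2.0]
gripper_width: 0.124
finger_force: 61.2
time_s: 8.33
ee_pos: [0.5087, 0.1593, 0.0636]
orientation: [0.0, 0.223, 0.975, 0.0]
wrist_force: [-1.0, 1.3, 2.3]
gripper_width: 0.132
finger_force: 61.8
shift cm (tool) [0.02 0.01 0.  ] rotvec [ 0.0003  0.0004 -0.0004]
8.3333 [0.5087 0.1593 0.0636] [-1.   1.3  2.3] 0.1315424338045702 61.76933169364929
```

View pics/c3.png

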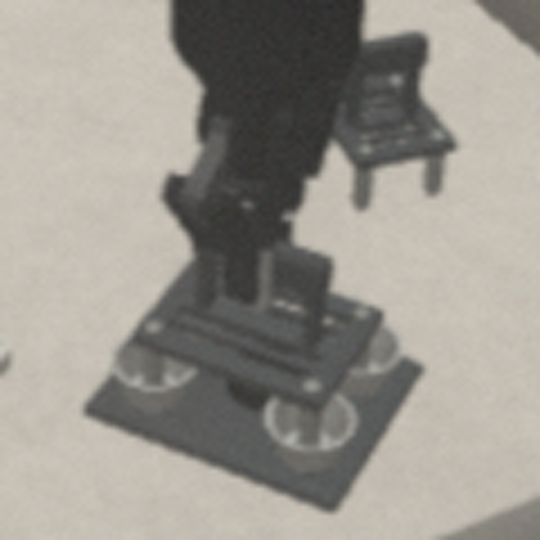

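The feet are inside the cups at crop (155,370), (311,420) and (370,355). Contact came at the expected height and the force now carries the tier's weight. I'll press very slightly, then release and rise.

```bash
python3 -m inch '[[0,0,0,0,0,0.03,1],[0,0,0,0,0,0,1],[0,0,0,0,0,0,1]]'; python3 -m inch '[[0,0,0,0,0,0,0.7],[0,0,0,0,0,0,0.4],[0,0,0,0,0,0,0],[0,0,0,0,0,0,-0.5],[0,0,0,0,0,0,-1],[0,0,0,0,0,0,-1],[0,0,0,0,0,0,-1],[0,0,0,0,0,0,-1]]'; python3 -m inch '[[0,0,0,0,0,0,-1],[0,0,0,0,0,0,-1],[0,0,0,0,0,-0.5,-1],[0,0,0,0,0,-1,-1],[0,0,0,0,0,-2,-1],[0,0,0,0,0,-3,-1],[0,0,0,0,0,-3,-1],[0,0,0,0,0,-3,-1]]'; python3 -m inch '[[0,0,0,0,2,-2,-1],[0,0,0,0,3,-1,-1],[0,0,0,0,3,0,-1],[0,0,0,0,3,0,-1],[0,0,0,0,2,0,-1],[0,0,0,0,0,0,-1],[0,0,0,0,0,0,-1]]'
python3 - <<'E'
from h import *
a=grab('top');b=grab('side')
cv2.imwrite('pics/c4.png',cv2.resize(b['img'][170:290,210:330],None,fx=4.5,fy=4.5,interpolation=cv2.INTER_CUBIC)[:,:,::-1])
for d in(a,b):
    q=cloud(d).reshape(-1,3);k=(np.hypot(q[:,0]-.5085,q[:,1]-.1595)<.06)
    for z0,z1 in((.040,.052),(.08,.1)):
        p=q[k&(q[:,2]>z0)&(q[:,2]<z1)]
        if len(p)<9: continue
        c=np.linalg.lstsq(np.c_[p[:,:2]-[.5085,.1595],np.ones(len(p))],p[:,2],rcond=None)[0]
        print(len(p),cv2.minAreaRect((p[:,:2]*1000).astype(np.float32)),np.percentile(p[:,2],[5,50,95]),'plane',c)
E
```

```text
time_s: 8.63
ee_pos: [0.5087, 0.1594, 0.0636]
orientation: [0.0, 0.223, 0.975, 0.0]
wrist_force: [-2.0, 1.2, 5.0]
gripper_width: 0.128
finger_force: 62.5
time_s: 9.3
ee_pos: [0.5086, 0.1592, 0.063]
orientation: [-0.0, 0.224, 0.975, 0.0]
wrist_force: [0.2, 0.3, -0.1]
gripper_width: 1.004
finger_force: 0.0
time_s: 9.97
ee_pos: [0.5083, 0.1592, 0.1904]
orientation: [0.0, 0.223, 0.975, 0.0]
wrist_force: [-0.4, 0.3, 0.3]
gripper_width: 0.997
finger_force: 0.0
time_s: 10.55
ee_pos: [0.565, 0.2768, 0.2184]
orientation: [0.0, 0.223, 0.975, -0.0]
wrist_force: [0.4, -0.3, -0.3]
gripper_width: 1.001
finger_force: 0.0
915 ((508.31500244140625, 157.06704711914062), (68.81572723388672, 93.34066009521484), 64.88877868652344) [0.04107993 0.04444466 0.04657259] plane [0.00181774 0.00114908 0.0442304 ]
250 ((509.11279296875, 156.7261962890625), (13.543721199035645, 63.953369140625), 63.019710540771484) [0.08127716 0.08908263 0.09185765] plane [0.21817917 0.47184451 0.08989402]
```

View pics/c4.png

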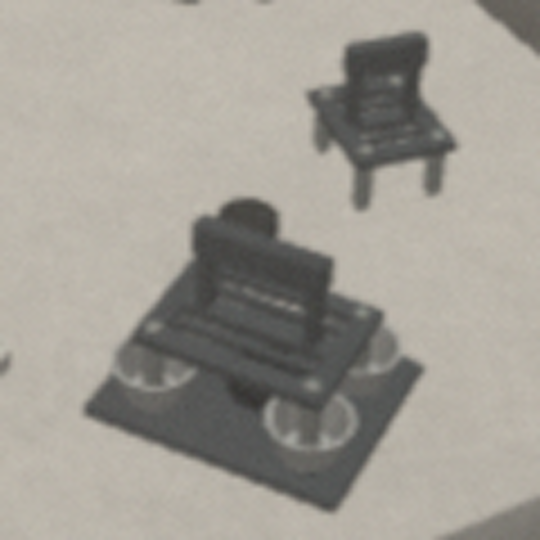

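The tier stands free and level on the base (slope about 0.1°), with its feet in the cups at (155,370), (311,420) and (370,355). The short tier is untouched and the gripper is clear.

```bash
python3 -c "
from bench import job
print(job.hand_in())"
```

```text
the job is handed in; nothing more can be done
None
```

The longer dark tier is seated level in the base's four cups and released, the shorter tier was left untouched, and the job was handed in after about 11 s of robot time.

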